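Plug in the test probe, then free and hold open the pump's service cover

TASK

Take the round-headed probe from the rack, plug it all the way into the test socket on the vacuum pump's deck and let go of it. Then, before touching the sliding catch, tug the service cover upwards by its bar until it either comes up freely or stops hard against the catch; if it is caught, slide the catch away from the cover to free it, and either way raise the cover to about 60 degrees so a colleague can reach the trimmers inside. Finish while still holding the cover up with the gripper, with the probe still plugged in, and leave all the other bench things where they are.

Things in the scene. Friction and masses are not known exactly. Their poses are not given: they have to be found in the camera images.
- pump: Low vacuum pump fixed to the bench: 240 mm deep (x) by 310 mm wide (y), flat deck 100 mm above the bench, blue below, cream above, two round gauges on the front face (-x). Origin: centre of its underside; x points away from the gauges, y left, z up. On the deck: the cover in the middle, the sliding catch on its -y side, the test socket on its +y side.
- socket (a point): Centre of the test socket's mouth, at deck level (100 mm above the bench), axes as the pump's. A vertical round hole of 10 mm diameter, 40 mm deep with a flat bottom; a black collar stands 4 mm above the deck round it (32 mm outside, 15 mm inside).
- probe: Round-headed probe, loose, about 40 g, 90 mm long, at first upright in either hole of the rack: steel shank 8 mm thick, 55 mm long, tapered tip; black cylindrical head 20 mm thick, 35 mm long, to grip. Origin: the shank's tip; z points up, the head spans z = 55 to 90 mm. Plugged all the way in, the tip stands on the socket's bottom, 40 mm below the deck.
- rack: White block fixed to the bench, 70 mm (x) by 140 mm (y) by 40 mm high, with two holes of 10 mm diameter and 30 mm depth at y = -35 and +35 mm; one holds the probe and the other the tee-headed probe (tips 10 mm above the bench). Origin: centre of its underside.
- cover: Aluminium cover plate 145 (x) by 136 (y) by 6 mm, 0.35 kg, flat on the deck over a well. Origin: on the hinge axis (y), middle of its far edge, 103 mm above the bench, pump x = +70 mm; the plate reaches to x = -145. Closed, its axes are the pump's. It opens by turning about +y: the near edge rises, z tilts by the opening angle; stop at 80 degrees. It falls shut if let go.
- cover_bar (a point): Centre of the cover's lifting bar: round steel, 10 mm thick, along y, 70 mm long, a post at each end; in the cover's frame at x = -125, y = 0, z = 36 mm. Pinched across x from above it turns between the fingers as the cover swings. If a hidden bolt has caught it, it lifts only about 3 degrees (7 mm here), then stops hard; if not, it lifts freely (2 N here, up to 7 N if gripped hard).
- catch: Black thumb piece of the catch. Origin: at deck level under its middle, axes as the pump's. Rib to grip: 24 (x) by 12 (y) mm, 12 to 46 mm above the deck, on a foot 36 by 24 mm. It starts nearest the cover whether caught or not, slides 26 mm along pump -y (away from the cover) to a stop with 3 to 5 N and stays there. The full travel frees the cover for good; lower the cover first, or the bolt jams.
- tee_probe: The other probe, which stays in the rack: same shank, but with a flat tee head of 12 by 36 by 26 mm. Origin at its tip.
- jar: Amber jar standing on the pump's deck, far corner on the -y side, 40 mm wide, 60 mm high. Origin: centre of its underside.
- wash_bottle: White plastic bottle beyond the rack, 60 mm wide, 160 mm high. Origin: centre of its underside.
- beaker: Glass beaker to the right of the pump, 70 mm wide, 90 mm high. Origin: centre of its underside.
- flask: Conical glass flask nearer than the rack, 70 mm wide, 100 mm high. Origin: centre of its underside.
- screwdriver: Screwdriver lying in front of the pump, 160 mm long. Origin: its middle, on the bench.

How it is judged:
By the outcome, as a careful person would: the job done as asked, in the order asked, and still so for the second after the job is handed in, while the arm keeps its last pose, push and grip.
It also fails if it takes over 72 s, if anything falls off the work surface, if the arm or the gripper's body presses on something with over 40 N, if the wrist force passes 120 N, or if a joint passes its speed limit or range.

ROBOT

A 6-joint arm with a two-finger parallel gripper is mounted at the origin on the work surface. World frame = base frame: x ahead of the robot, y to its left, z up, the work surface at z = 0. Lengths are in m, angles in rad, forces in N, time in s.
With the tool pointing down it reaches from about 0.325 to 1 m from the base axis. Payload 5.1 kg.
Tool frame: the origin (TCP) lies midway between the tips of the shut fingers; the grasp point (between the pads) lies 19 mm behind it (hold_point_z is the distance from the TCP to the grasp point, in m); z points along the fingers, y is the line along which they close (so a half turn about z gives the same grasp; the last joint's range is limited). The gripper opens to 85 mm and grips with 20 to 120 N. Pads are 22 mm wide; open, the fingers measure 114 mm over their backs; the gripper's body (76 mm by 85 mm) begins 54 mm behind the grasp point. The pads swing forward as they close: fully open they stand 13 mm farther back than shut.
Start: joints at [1.062, 0.124, 1.65, -0, 1.367, -0.083], TCP at [0.269, 0.592, 0.231] pointing down, gripper open.
Joint ranges: [-2.61, 2.61], [-1.02, 2.33], [0.03, 2.71], [-1.35, 4.49], [0.32, 2.68], [-2.91, 2.91]. Speed limits (rad/s): [2.57, 2.57, 3.14, 3.14, 3.14, 3.14].

INTERFACE

Orientations are given as a unit quaternion [x, y, z, w].
In Python, from plant import * gives the robot as it stands.
- The arm moves only by the tool apply_moves, never from a script. Its argument "steps" is text: rows parted by semicolons, each of 5 numbers parted by spaces: the shift along the tool's x, y, z in cm, then the turn about the tool's z in rad, then the finger opening in cm, from 0 to 8.54. A call has 1 to 10 rows; each row shifts and turns the commanded pose from where the row before left it, along the tool's axes as they then stand; what a row does not reach is not made up. A row lasts 1/10 s, in which the tool goes at most 50 mm and 8.59 degrees, less where a joint would pass 70% of its speed; a pose out of reach is approached as far as the arm can. A call is refused whole if a number of a shift passes 5 or a number of a turn 0.15, either way. A call with a gripper value outside its range is refused whole. The fingers move at their own pace and stop on an object; "grip_force" is the grip in N (left out, the last holds). Time passes only in rows, so rows that do not move let the fingers close. It gives the time, the measured TCP pose, the force, the opening and the grip force at its end, in the units of the state.
- get_state(): the state, without advancing time (a new reading comes with each control period).
- get_image(name): name is "scene" or "top" or "wrist"; returns (picture, depth): 480x640x3 uint8, red, green, blue; 480x640 float32, m along the optical axis (not along the pixel's ray), 0 where there is no reading.
- camera_info(name): a dict with "fx", "fy", "cx", "cy" (pixels), "k1" (the pictures are not rectified: a ray, as slopes to the right and down, at radius r is drawn at 1 + k1 r^2 times it, then the intrinsics apply), "T" (4x4, takes a point from camera to world coordinates). Camera axes: x right, y down, z forward; pixel columns grow to the right and rows downward; lengths in m; the calibration is good to about 2 mm. A picture is of the moment at which its call begins: read the wrist's pose just before it. camera_info takes no time and is no camera call; for the wrist camera it gives the pose at the moment of the call.
- hand_in(): hands the job in; it is judged then, once.
The state is a dict: "clock": time; "qpos": joint angles; "joint_velocities": joint speeds; "joint_torque": joint torques, N m; "tcp_pos": TCP position; "orientation": TCP orientation; "ft_force": force on the tool from outside, world axes, zero at the start; "torque": the same for the moment, N m; "width": finger opening in m; "finger_force": force on a finger pad.
Only numpy, scipy, OpenCV 4.12 (cv2) and the standard library are available. Lean on these libraries where they do the work, as an engineer would, in place of code of your own. Each camera call takes 0.05 s, during which the arm holds its last target. There are 200 camera calls.

## Working session

There is one attempt and no reset: what is moved stays moved. The work goes in short steps, Python scripts to look and compute and a tool call to move; the robot and the scene stay as the last step left them, time stands still between calls to the robot, and variables do not carry over. Pictures are saved under pics/ and viewed, at most 10 in all, crops included, and the job is handed in when it is done.

Besides the shell and the picture viewer there is one more tool, called in YAML: its name, and indented under it one key for each argument. apply_moves: Moves the arm, as the interface text tells. Its arguments: {"type":"object","properties":{"steps":{"type":"string"},"grip_force":{"type":"number"}},"required":["steps"]}

```bash
mkdir -p pics; cat > h.py <<'E'
from plant import *
import numpy as np, cv2
def save(n,f):
    im,d=get_image(n); cv2.imwrite(f'pics/{f}.png',im[:,:,::-1]); np.savez(f'pics/{f}.npz',im=im,d=d,**{k:np.array(v) for k,v in camera_info(n).items()})
def load(f): return np.load(f'pics/{f}.npz')
def rays(c,uv):
    uv=np.atleast_2d(np.array(uv,float))
    x=np.c_[(uv[:,0]-c['cx'])/c['fx'],(uv[:,1]-c['cy'])/c['fy']]; s=x.copy()
    for _ in range(20): s=x/(1+c['k1']*(s**2).sum(1,keepdims=True))
    return np.c_[s,np.ones(len(s))]
def onplane(c,uv,z):
    T=c['T']; r=rays(c,uv)@T[:3,:3].T; o=T[:3,3]
    return o+r*((z-o[2])/r[:,2])[:,None]
def bydepth(c,uv,d):
    T=c['T']; return (rays(c,uv)*np.asarray(d).reshape(-1,1))@T[:3,:3].T+T[:3,3]
def cloud(c):
    v,u=np.mgrid[0:480,0:640]; return bydepth(c,np.c_[u.ravel(),v.ravel()],c['d'].ravel()).reshape(480,640,3)
E
python3 - <<'E'
from h import *
print(get_state())
for n in ('scene','top'):
    save(n,n+'0'); c=camera_info(n); print(n,c)
E
```

```text
{'clock': 0.0, 'qpos': array([ 1.06236703e+00,  1.24527128e-01,  1.65167918e+00,  9.25154976e-06,
        1.36747704e+00, -8.26246743e-02]), 'joint_velocities': array([ 0.00051751,  0.00030968, -0.00021432,  0.00043124,  0.00287897,
        0.00077422]), 'joint_torque': array([-2.32803453e-03, -4.23613250e+01, -3.65445578e+01, -3.22876504e-04,
        6.87187363e-03, -1.31198723e-05]), 'tcp_pos': array([0.2682274 , 0.59141008, 0.23003569]), 'orientation': array([ 2.11298368e-01,  9.77421049e-01, -9.98712832e-04, -3.08784858e-04]), 'ft_force': array([ 0.43378253,  0.30409773, -0.84070344]), 'torque': array([-0.06062392,  0.01414607, -0.04559426]), 'finger_force': 0.0, 'width': 0.08520398236626656}
scene {'fx': 519.8263701220247, 'fy': 519.8263701220247, 'cx': 323.59076024349076, 'cy': 240.05233047683367, 'k1': -0.08569252163607616, 'T': array([[-0.37478761,  0.55899143, -0.73963695,  1.44762314],
       [ 0.92709227,  0.23099955, -0.29519337,  0.30808042],
       [ 0.00584524, -0.79634652, -0.60481241,  0.8584753 ],
       [ 0.        ,  0.        ,  0.        ,  1.        ]])}
top {'fx': 537.8194523642608, 'fy': 537.8194523642608, 'cx': 317.11601090931185, 'cy': 240.8069817376285, 'k1': -0.00562711320530246, 'T': array([[-0.01557736, -0.99181192,  0.12675354,  0.38543655],
       [-0.99962826,  0.01828475,  0.02022402, -0.0831901 ],
       [-0.02237608, -0.12639138, -0.99172805,  1.30406915],
       [ 0.        ,  0.        ,  0.        ,  1.        ]])}
```

View pics/top0.png

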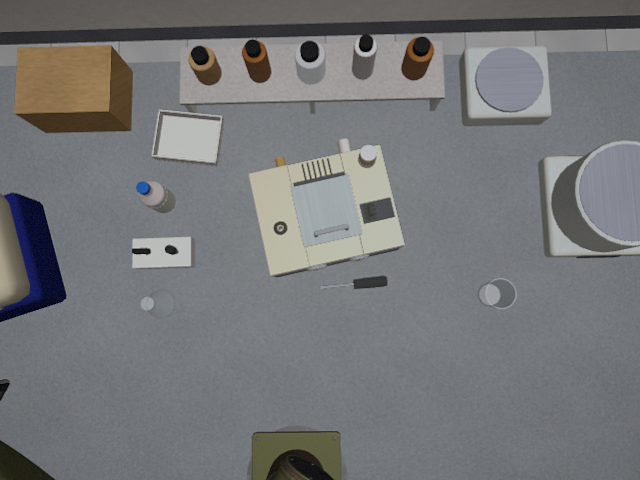

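View pics/scene0.png

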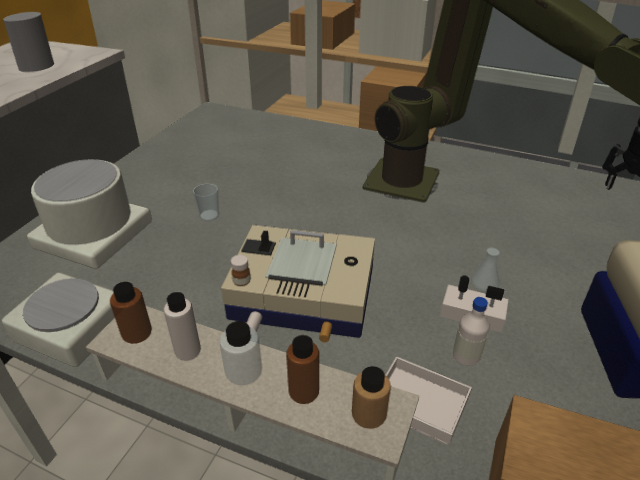

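The top view shows the pump near (325,210), the socket at (281,228), the bar at (332,229) and the catch at (372,209). The rack is at (162,252), with the round probe at (171,250) and the tee at (141,251). The scene view agrees: round head at (463,285), tee at (495,295), socket at (351,261), catch at (265,240).

```bash
python3 - <<'E'
from h import *
c=load('top0'); s=load('scene0')
def tri(a,b):
    ra=rays(c,a)[0]@c['T'][:3,:3].T; rb=rays(s,b)[0]@s['T'][:3,:3].T
    A=np.c_[ra,-rb]; t=np.linalg.lstsq(A,s['T'][:3,3]-c['T'][:3,3],rcond=None)[0]
    p=c['T'][:3,3]+ra*t[0]; q=s['T'][:3,3]+rb*t[1]; return (p+q)/2,np.linalg.norm(p-q)
P=cloud(c)
for n,a,b in [('probe',(171,250),(463,281)),('tee',(141,251),(495,292)),('sock',(281,228),(351,261)),('bar',(332,229),(307,234)),('catch',(372,209),(265,236))]:
    print(n,*tri(a,b),'depth',P[a[1],a[0]])
# deck outline
Z=P[:,:,2]; im=c['im'].astype(int)
for nm,lo,hi,box in [('deck',.09,.112,(230,130,420,290)),('rack',.03,.05,(125,230,200,275))]:
    m=((Z>lo)&(Z<hi)).astype(np.uint8); x0,y0,x1,y1=box; k=np.zeros_like(m); k[y0:y1,x0:x1]=m[y0:y1,x0:x1]
    Q=P[k>0]; r=cv2.minAreaRect((Q[:,:2]*1000).astype(np.float32)); print(nm,r,np.median(Q[:,2]))
st=get_state(); cw=camera_info('wrist'); R=np.array(cw['T']); print(R[:3,3]-st['tcp_pos'],R[:3,:3])
from scipy.spatial.transform import Rotation as Ro
Tt=np.eye(4);Tt[:3,:3]=Ro.from_quat(st['orientation']).as_matrix();Tt[:3,3]=st['tcp_pos']
print(np.round(np.linalg.inv(Tt)@R,4)); print(Tt)
E
```

```text
probe [0.52585221 0.27710131 0.08715201] 0.0005547499532324685 depth [0.52467768 0.27366022 0.09783488]
tee [0.52571234 0.34976311 0.07862764] 0.0012643179205210355 depth [0.5241433  0.34392848 0.09331137]
sock [0.56971169 0.02422612 0.09955969] 0.0028896536015829014 depth [0.57560695 0.02597301 0.06419649]
bar [ 0.55928033 -0.09046831  0.13716678] 0.004235794442511067 depth [ 0.55905836 -0.09238373  0.14393604]
catch [ 0.60200511 -0.17889005  0.13582918] 0.005305100835981374 depth [ 0.6020277  -0.18083929  0.14168464]
deck ((610.31982421875, -80.23504638671875), (248.7891387939453, 310.7090148925781), 11.73981761932373) 0.10205986381413057
rack ((527.6748046875, 312.4643249511719), (70.93450927734375, 142.4847869873047), 0.9333871006965637) 0.04084605255329676
[-0.07546665  0.03438835  0.14323911] [[ 0.41340632  0.86092502  0.29648496]
 [ 0.91054428 -0.39013113 -0.13677288]
 [-0.00208318  0.32650546 -0.94519302]]
[[-4.000e-04 -9.451e-01 -3.267e-01  8.300e-02]
 [ 1.000e+00 -4.000e-04 -3.000e-04 -1.000e-04]
 [ 1.000e-04 -3.267e-01  9.451e-01 -1.432e-01]
 [ 0.000e+00  0.000e+00  0.000e+00  1.000e+00]]
[[-9.10722811e-01  4.13017021e-01 -9.49883539e-04  2.68224681e-01]
 [ 4.13018084e-01  9.10721207e-01 -1.71642138e-03  5.91451607e-01]
 [ 1.56167837e-04 -1.95550319e-03 -9.99998076e-01  2.30153086e-01]
 [ 0.00000000e+00  0.00000000e+00  0.00000000e+00  1.00000000e+00]]
```

apply_moves:
  steps: "0 0 0 0.134 8;0 0 0 0.134 8;0 0 0 0.134 8;0 0 0 0.134 8;0 0 0 0.134 8;0 0 0 0.134 8;0 0 0 0.134 8;0 0 0 0 8"

```text
clock: 0.9
tcp_pos: [0.2683, 0.5917, 0.2306]
orientation: [0.63, 0.776, -0.001, 0.0]
ft_force: [0.2, 1.0, 0.7]
width: 0.0799
finger_force: 0.0
```

```bash
cat >> h.py <<'E'
from scipy.spatial.transform import Rotation as Ro
def to(x,y,z,yaw=None):
    s=get_state(); R=Ro.from_quat(s['orientation']).as_matrix()
    print('clock',s['clock'],'tcp',s['tcp_pos'].round(4),'yawY',np.degrees(np.arctan2(R[1,1],R[0,1])).round(2),'q',s['qpos'].round(2),'w',s['width'].round(4),'F',s['ft_force'].round(1))
    print('need cm',((np.array([x,y,z])-s['tcp_pos'])@R*100).round(2))
E
python3 -c "
from h import *
to(.526,.277,.23)"
```

```text
Traceback (most recent call last):
  File "h.py", line 21, in to
    print('clock',s['clock'],'tcp',s['tcp_pos'].round(4),'yawY',np.degrees(np.arctan2(R[1,1],R[0,1])).round(2),'q',s['qpos'].round(2),'w',s['width'].round(4),'F',s['ft_force'].round(1))
                                                                                                                                          ^^^^^^^^^^^^^^^^
AttributeError: 'float' object has no attribute 'round'
```

apply_moves:
  steps: "-4 2.1 0 0 8;-4 2.1 0 0 8;-4 2.1 0 0 8;-4 2.1 0 0 8;-4 2.1 0 0 8;-4 2.1 0 0 8;-4 2.1 0 0 8;-4 2.1 0 0 8;-4 2 0 0 8;0 0 0 0 8"

```text
clock: 1.9
tcp_pos: [0.529, 0.2744, 0.231]
orientation: [0.631, 0.776, -0.0, 0.001]
ft_force: [-0.5, 0.8, -0.9]
width: 0.0799
finger_force: 0.0
```

```bash
sed -i "s/s\['width'\].round(4)/round(s['width'],4)/" h.py; python3 -c "
from h import *
to(.526,.277,.23)
save('wrist','w1')"
```

```text
clock 1.9 tcp [0.529  0.2744 0.231 ] yawY 11.7 q [ 0.39  0.01  1.77 -0.    1.36  0.19] w 0.0799 F [-0.5  0.8 -0.9]
need cm [ 0.32 -0.24  0.1 ]
```

View pics/w1.png

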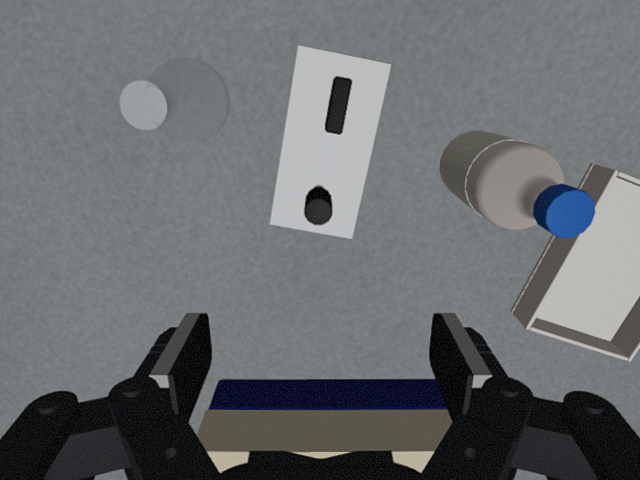

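The wrist view shows the round head's top at (318,212) with its side above it, the tee at (338,105), the flask at the left and the bottle at the right. The fingers have room on both sides.

```bash
cat >> h.py <<'E'
def disc(f,box,th,z,r=None):
    c=load(f); x0,y0,x1,y1=box; g=c['im'][y0:y1,x0:x1].max(2)
    m=(g<th).astype(np.uint8); n,l,st,ce=cv2.connectedComponentsWithStats(m)
    i=1+st[1:,4].argmax(); return c,l==i,st[i],ce[i]+[x0,y0]
E
python3 - <<'E'
from h import *
c,m,st,ce=disc('w1',(295,175,345,232),90,0.1)
print(st,ce, 'fx',c['fx'],c['k1'])
P=cloud(c)
ys,xs=np.nonzero(m); 
for y in range(m.shape[0]):
    r=np.nonzero(m[y])[0]
    if len(r): print(y+175,r.min()+295,r.max()+295,end=' | ')
print()
# top face by depth
Q=P[175:232,295:345][m]; t=Q[:,2]>0.094
print(Q[:,2].max(),np.percentile(Q[:,2],[50,90]),Q[t].mean(0),t.sum(), [np.median(xs[t])+295,np.median(ys[t])+175])
print(onplane(c,[(318,212)],.1))
g=c['im'][175:232,295:345].max(2); print(g[::3,20:26])
E
```

```text
[ 10  11  27  39 854] [318.03747073 205.735363  ] fx 420.14944124136406 -0.04214468488274263
186 317 320 | 187 315 322 | 188 314 323 | 189 312 324 | 190 311 326 | 191 309 327 | 192 309 328 | 193 308 328 | 194 308 329 | 195 307 330 | 196 306 330 | 197 306 330 | 198 306 330 | 199 306 330 | 200 306 330 | 201 306 331 | 202 305 331 | 203 305 331 | 204 305 331 | 205 305 331 | 206 305 331 | 207 305 331 | 208 305 331 | 209 305 331 | 210 305 331 | 211 305 331 | 212 305 331 | 213 305 331 | 214 305 331 | 215 305 331 | 216 305 330 | 217 306 330 | 218 307 329 | 219 307 328 | 220 308 328 | 221 309 326 | 222 311 325 | 223 313 323 | 224 315 321 | 
0.3741204443956481 [0.10017593 0.10124619] [0.52592046 0.28168327 0.10151181] 640 [np.float64(318.0), np.float64(210.0)]
[[0.52626743 0.27979836 0.1       ]]
[[192 192 192 192 192 194]
 [194 193 192 192 192 194]
 [192 194 191 191 194 194]
 [192 184 184 175 178 182]
 [ 48  36  29  34  37  34]
 [ 11   2  10   4   1  12]
 [ 18  18  10  14  21  17]
 [ 18  20   3  10  16   0]
 [ 24  38  33  48  38  44]
 [ 43  49  44  47  46  53]
 [ 45  56  53  39  50  49]
 [ 49  49  43  49  53  50]
 [ 51  57  47  49  58  47]
 [ 47  52  51  48  44  51]
 [ 53  51  57  54  52  51]
 [ 46  52  52  52  50  52]
 [ 40  44  43  44  42  46]
 [197 197 197 196 198 197]
 [193 192 193 193 191 194]]
```

apply_moves:
  steps: "0.55 -0.2 3 0 7;0 0 3 0 7;0 0 0 0 7;0 0 0 0 7"

```text
clock: 2.35
tcp_pos: [0.5225, 0.2839, 0.171]
orientation: [0.629, 0.777, -0.001, -0.0]
ft_force: [0.3, 0.8, 0.8]
width: 0.0699
finger_force: 0.0
```

```bash
python3 - <<'E'
from h import *
to(.526,.2795,.066)
save('wrist','w2'); c=load('w2')
g=c['im'][:,:,:].max(2); m=((g<90)).astype(np.uint8); m[:, :230]=0; m[:,420:]=0; m[330:]=0
n,l,st,ce=cv2.connectedComponentsWithStats(m); 
for i in range(1,n):
    if st[i,4]>200: print(st[i],ce[i])
P=cloud(c); i=[i for i in range(1,n) if st[i,4]>200][-1]
k=l==i; Q=P[k]; ys,xs=np.nonzero(k)
t=(g[k]>=30)&(abs(Q[:,2]-.1)<.006); print(Q[t].mean(0),t.sum(),xs[t].min(),xs[t].max(),ys[t].min(),ys[t].max(),xs[k[k]].min())
E
```

```text
clock 2.35 tcp [0.5225 0.2839 0.171 ] yawY 11.99 q [0.41 0.05 1.83 0.   1.26 0.2 ] w 0.0699 F [0.3 0.8 0.8]
need cm [-0.5   0.27 10.5 ]
[ 334   95   35   71 1650] [350.68181818 129.79575758]
[ 308  221   34   57 1506] [324.48339973 250.96547145]
[0.52838208 0.27806418 0.10215441] 801 308 341 246 277 308
```

```bash
cat >> h.py <<'E'
def tri2(c,a,s,b):
    ra=rays(c,a)[0]@c['T'][:3,:3].T; rb=rays(s,b)[0]@s['T'][:3,:3].T
    t=np.linalg.lstsq(np.c_[ra,-rb],s['T'][:3,3]-c['T'][:3,3],rcond=None)[0]
    p=c['T'][:3,3]+ra*t[0]; q=s['T'][:3,3]+rb*t[1]; return (p+q)/2,np.linalg.norm(p-q)
E
python3 - <<'E'
from h import *
a=load('w1');b=load('w2')
print(tri2(a,(318.2,211.3),b,(324.6,261.3)), tri2(load('top0'),(171,250),b,(324.6,261.3)), onplane(b,[(324.6,261.3)],.1),onplane(a,[(318.2,211.3)],.1))
print(b['T'][:3,3])
E
```

```text
(array([0.52533666, 0.28809611, 0.12683524]), np.float64(0.0010197202709757048)) (array([0.52713301, 0.27487256, 0.09380733]), np.float64(0.003955555662961637)) [[0.52849994 0.27728075 0.1       ]] [[0.52630052 0.2803096  0.1       ]]
[0.50688696 0.36574606 0.31580247]
```

apply_moves:
  steps: "-0.7 0.4 2 0 7;0 0 2 0 7;0 0 0 0 7;0 0 0 0 7;0 0 0 0 7"

```text
clock: 2.9
tcp_pos: [0.5299, 0.2779, 0.1337]
orientation: [0.63, 0.777, 0.002, 0.001]
ft_force: [1.2, -0.0, 0.1]
width: 0.0698
finger_force: 0.0
```

```bash
python3 - <<'E'
from h import *
to(.528,.2775,.066)
save('wrist','w3'); c=load('w3')
to(.528,.2775,.066)
g=c['im'].max(2); m=((g<90)).astype(np.uint8); m[:, :230]=0; m[:,420:]=0; m[360:]=0
n,l,st,ce=cv2.connectedComponentsWithStats(m); 
for i in range(1,n):
    if st[i,4]>200: print(st[i],ce[i])
i=[i for i in range(1,n) if st[i,4]>200][-1]
x,y,w,h=st[i,:4]; p=(x+w/2-.5,y+h-.5-w*.94/2); print(p,onplane(c,[p],.1)); b=load('w2')
print(tri2(b,(324.6,261.3),c,p))
E
```

```text
clock 2.9 tcp [0.5299 0.2779 0.1337] yawY 11.89 q [0.39 0.09 1.86 0.   1.19 0.19] w 0.0698 F [ 1.2 -0.   0.1]
need cm [-0.01 -0.21  6.77]
clock 2.95 tcp [0.5298 0.2779 0.1336] yawY 11.88 q [0.39 0.09 1.86 0.   1.19 0.19] w 0.0701 F [ 0.6 -0.  -0.3]
need cm [-0.   -0.21  6.76]
[ 323   79   42   85 2347] [342.79079676 120.38815509]
[ 288  228   41   72 2242] [309.61195361 266.61239964]
[413 308   7  52 268] [416.76119403 336.69029851]
(np.float64(416.0), np.float64(356.21)) [[0.58643078 0.24607053 0.1       ]]
(array([0.51385887, 0.35087919, 0.27005461]), np.float64(0.008778243919602875))
```

```bash
python3 - <<'E'
from h import *
c=load('w3');b=load('w2');p=(308.2,280.2)
print(c['cx'],c['cy'],onplane(c,[p],.1),tri2(b,(324.6,261.3),c,p),tri2(load('w1'),(318.2,211.3),c,p))
q=onplane(c,[p],.1)[0]; to(q[0],q[1],.066)
E
```

```text
320.1222989698452 233.181601289495 [[0.52557215 0.27617249 0.1       ]] (array([0.52390071, 0.2928526 , 0.13664852]), np.float64(0.0020761432300735252)) (array([0.5245908 , 0.2863935 , 0.12163096]), np.float64(0.0011002199956637))
clock 2.95 tcp [0.5298 0.2779 0.1336] yawY 11.88 q [0.39 0.09 1.86 0.   1.19 0.19] w 0.0701 F [ 0.6 -0.  -0.3]
need cm [-0.08 -0.47  6.76]
```

apply_moves:
  steps: "-0.1 -0.4 2 0 7;0 0 2 0 7;0 0 1.5 0 7;0 0 1.2 0 7;0 0 0 0 7;0 0 0 0 1;0 0 0 0 1;0 0 0 0 1;0 0 0 0 1;0 0 0 0 1"
  grip_force: 40

```text
clock: 3.95
tcp_pos: [0.5258, 0.2757, 0.0653]
orientation: [0.63, 0.776, 0.001, 0.0]
ft_force: [0.8, 0.4, 2.7]
width: 0.0192
finger_force: 39.1
```

apply_moves:
  steps: "0 0 0 0 1;0 0 0 0 1;0 0 0 0 1;0 0 0 0 1"

```text
clock: 4.35
tcp_pos: [0.5258, 0.2757, 0.0653]
orientation: [0.63, 0.776, 0.001, 0.0]
ft_force: [0.4, -0.4, 5.8]
width: 0.0188
finger_force: 39.4
```

apply_moves:
  steps: "0 0 -1 0 1;0 0 -2 0 1;0 0 -3 0 1;0 0 -3 0 1;0 0 -3 0 1;0 0 -2 0 1;0 0 0 0 1;0 0 0 0 1"

```text
clock: 5.15
tcp_pos: [0.5243, 0.2751, 0.2031]
orientation: [0.63, 0.776, -0.001, -0.0]
ft_force: [-0.1, -0.1, -1.1]
width: 0.0187
finger_force: 39.5
```

```bash
python3 - <<'E'
from h import *
# stop short: 7 cm on the +y side of the socket
to(.5697,.0242,.205)
E
```

```text
clock 5.15 tcp [0.5243 0.2751 0.2031] yawY 11.86 q [ 0.39  0.02  1.81 -0.    1.32  0.19] w 0.0187 F [-0.1 -0.1 -1.1]
need cm [-25.49  -0.71  -0.18]
```

apply_moves:
  steps: "-3 -0.1 0 0 1;-3.5 -0.1 0 0 1;-3.5 -0.1 0 0 1;-3.5 -0.1 0 0 1;-3.5 -0.1 0 0 1;-3.5 -0.1 0 0 1;-3 -0.1 0 0 1;-1.5 0 0 0 1;0 0 0 0 1;0 0 0 0 1"

```text
clock: 6.15
tcp_pos: [0.5689, 0.03, 0.2031]
orientation: [0.63, 0.776, -0.0, -0.001]
ft_force: [0.4, 0.5, -0.8]
width: 0.0188
finger_force: 39.5
```

apply_moves:
  steps: "0 0 0 0 1;0 0 0 0 1"

```text
clock: 6.35
tcp_pos: [0.5693, 0.0305, 0.2042]
orientation: [0.63, 0.777, 0.0, -0.0]
ft_force: [-0.1, -0.6, -0.6]
width: 0.0191
finger_force: 39.5
```

```bash
python3 - <<'E'
from h import *
to(.5697,.0242,.205)
save('wrist','w4')
E
```

```text
clock 6.35 tcp [0.5693 0.0305 0.2042] yawY 11.96 q [-0.04 -0.03  1.86  0.    1.32 -0.25] w 0.0191 F [-0.1 -0.6 -0.6]
need cm [-0.63 -0.1  -0.08]
```

View pics/w4.png

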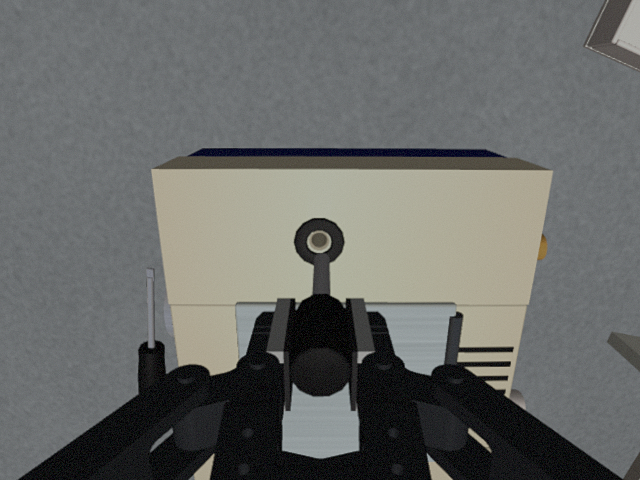

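The view shows the collar centred at about (319,241) with its hole visible. The held probe's shank runs from (322,300) up to its tip near (320,255), and the bar is at the right edge of the cover region.

```bash
python3 - <<'E'
from h import *
c=load('w4'); im=c['im']; g=im.max(2)
for y in range(214,300,3):
    r=g[y,290:350]; k=np.nonzero(r<110)[0]
    print(y, (k.min()+290,k.max()+290) if len(k) else None, ' '.join(map(str,r[0:60:2])))
E
```

```text
214 None 180 177 178 178 176 173 176 176 179 178 176 176 179 177 178 175 181 180 177 179 175 177 177 174 176 176 177 175 177 175
217 None 177 174 174 178 178 175 176 178 177 182 181 170 166 164 165 167 166 167 178 179 179 178 178 175 176 175 177 177 177 177
220 (np.int64(308), np.int64(329)) 175 178 176 178 179 177 179 180 165 93 18 25 31 33 38 36 36 40 14 31 115 170 183 178 177 175 177 179 177 177
223 (np.int64(303), np.int64(335)) 177 177 175 175 176 181 115 25 28 42 39 42 45 40 44 49 40 52 47 45 38 19 29 141 182 176 181 179 175 177
226 (np.int64(300), np.int64(337)) 176 175 177 177 177 85 22 42 42 33 46 44 41 46 44 38 37 41 42 43 40 37 40 22 129 181 176 176 177 177
229 (np.int64(298), np.int64(340)) 177 175 178 166 39 27 42 40 40 41 40 38 37 39 33 37 39 27 38 40 42 43 39 42 22 96 180 178 176 176
232 (np.int64(296), np.int64(342)) 175 177 179 46 37 37 43 42 43 41 43 132 143 143 139 139 146 133 84 36 42 45 48 39 44 30 96 182 177 176
235 (np.int64(295), np.int64(342)) 175 178 161 25 35 37 41 54 47 57 154 131 82 79 79 79 78 90 144 157 34 42 40 42 46 38 44 183 176 178
238 (np.int64(295
[... 2261 characters left out ...]
t64(313), np.int64(329)) 176 176 175 176 176 177 175 177 176 176 178 153 56 65 65 65 68 65 61 57 145 181 174 178 178 176 179 175 176 178
289 (np.int64(313), np.int64(329)) 175 173 175 176 177 175 176 178 178 177 179 137 55 64 65 66 67 65 61 59 140 182 178 178 175 176 179 178 175 177
292 (np.int64(313), np.int64(329)) 175 177 177 176 179 176 176 172 175 177 180 113 57 65 68 65 66 68 67 63 141 180 177 178 176 176 174 176 174 179
295 (np.int64(311), np.int64(329)) 176 177 174 177 177 177 178 177 178 182 149 48 7 1 0 8 0 7 5 15 117 175 181 179 178 177 177 177 178 176
298 (np.int64(290), np.int64(349)) 103 87 103 180 175 176 181 163 88 14 0 0 17 0 0 19 18 26 19 1 9 11 37 127 173 179 178 181 92 93
```

```bash
python3 - <<'E'
from h import *
c=load('w4'); g=c['im'].max(2)
s=get_state(); R=Ro.from_quat(s['orientation']).as_matrix(); t=s['tcp_pos']
f=lambda uv,z:((onplane(c,uv,z)-t)@R*1000).round(2)
print('collar',onplane(c,[(318.7,241)],.104),f([(318.7,241)],.104),'hole',f([(319.2,240.5)],.1))
print('shank tip edge',f([(321,251.5)],t[2]-.055),'shank mid',f([(321.2,265)],t[2]-.053),f([(321,290)],t[2]-.03))
for y in range(330,400,5): print(y,' '.join(map(str,g[y,280:362:3])))
print('head top', f([(320.5,397)],t[2]+.035),f([(320.5,371)],t[2]+.035))
E
```

```text
collar [[0.57068308 0.02464691 0.104     ]] [[-5.9300e+00  5.0000e-02  1.0031e+02]] hole [[ -7.07   0.35 104.31]]
shank tip edge [[ 5.    1.36 55.  ]] shank mid [[-1.57  1.46 53.  ]] [[-4.06  1.3  30.  ]]
330 62 67 32 11 4 14 1 14 11 19 2 3 10 10 22 18 0 19 14 7 10 7 15 18 15 55 67 63
335 61 68 15 34 0 4 8 0 5 8 1 0 15 2 7 10 0 17 8 18 5 9 15 17 4 44 64 66
340 70 69 7 8 13 3 15 16 21 15 18 19 0 17 13 0 6 24 14 4 28 8 22 8 22 3 62 61
345 68 58 6 14 6 15 14 21 11 9 14 11 21 3 24 7 4 1 20 15 4 8 11 20 19 13 66 64
350 64 36 21 20 9 20 21 24 9 18 25 28 32 44 31 37 33 27 12 0 17 5 8 23 3 6 53 63
355 152 100 47 8 11 4 33 36 32 26 27 37 30 37 32 21 36 35 31 36 19 19 13 19 38 40 136 154
360 158 126 42 19 16 21 24 36 27 33 30 31 31 30 32 34 25 37 36 41 30 26 16 0 41 43 148 130
365 16 22 43 7 18 25 10 31 27 30 19 26 26 29 35 27 27 23 29 32 30 31 35 27 38 44 14 19
370 21 24 42 30 11 28 28 31 32 24 37 30 20 30 27 25 25 29 30 24 35 20 23 31 34 46 8 24
375 19 31 37 26 29 27 27 30 34 24 18 30 22 25 23 25 27 14 24 29 26 31 25 29 37 47 23 6
380 29 27 42 32 27 32 39 32 15 16 26 21 20 23 21 11 26 38 19 17 30 30 24 17 43 44 10 18
385 19 11 36 34 93 115 21 26 29 19 22 23 24 26 28 16 23 26 36 20 26 7 147 33 44 48 0 19
390 28 11 44 40 103 155 147 51 27 23 24 26 24 30 24 25 32 26 24 9 80 159 156 75 43 50 23 11
395 7 0 41 35 144 155 157 156 157 159 114 25 33 31 26 31 34 123 161 157 156 158 155 105 44 43 12 15
head top [[ -9.07   0.99 -35.  ]] [[  0.88   1.   -35.  ]]
```

apply_moves:
  steps: "-0.7 -0.1 1 0 1;0 0 1.5 0 1;0 0 1 0 1;0 0 0 0 1;0 0 0 0 1;0 0 0 0 1"

```text
clock: 7.0
tcp_pos: [0.5703, 0.0222, 0.1697]
orientation: [0.63, 0.776, 0.0, 0.0]
ft_force: [-0.1, 0.3, -0.3]
width: 0.0188
finger_force: 39.5
```

```bash
python3 - <<'E'
from h import *
to(.5707,.0247,.155)
save('wrist','w5'); c=load('w5'); im=c['im']
cv2.imwrite('pics/w5c.png',cv2.resize(im[190:330,240:400,::-1],None,fx=5,fy=4.2857,interpolation=cv2.INTER_CUBIC)[:600])
E
```

```text
clock 7.0 tcp [0.5703 0.0222 0.1697] yawY 11.86 q [-0.06 -0.    1.89  0.    1.25 -0.26] w 0.0188 F [-0.1  0.3 -0.3]
need cm [0.23 0.08 1.47]
```

View pics/w5c.png

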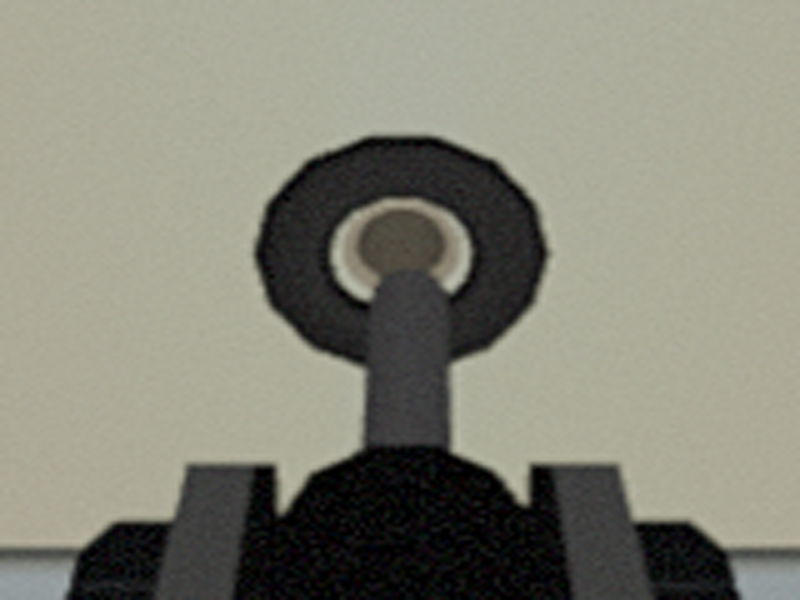

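The crop shows the collar centred near pixel (320.4,248). The 10 mm hole is at (320.4,246.7), and the shank tip hangs just below it with its edge at (321.8,252.5).

```bash
python3 - <<'E'
from h import *
c=load('w5'); g=c['im'].max(2).astype(int)
s=get_state(); R=Ro.from_quat(s['orientation']).as_matrix(); t=s['tcp_pos']
f=lambda uv,z:((onplane(c,uv,z)-t)@R*1000).round(2)
print('hole top edge/left/right',f([(320.4,190+208/4.2857-.4),(311.4,246.5),(329,246.5)],.1))
print('collar left/right',f([(240+258/5-.4,248),(240+546/5-.4,248)],.104),'top of wall at deck',f([(320.4,190+134/4.2857)],.1))
print('tip edge',f([(321.8,252.3)],t[2]-.055),'shank L/R',f([(240+367/5-.4,262),(240+450/5-.4,262)],t[2]-.053), f([(240+365/5-.4,285),(240+449/5-.4,285)],t[2]-.03))
for x in (316,320): print(list(g[218:262,x]))
E
```

```text
hole top edge/left/right [[ 6.84  1.07 69.97]
 [ 2.02 -3.82 69.97]
 [ 2.01  5.74 69.98]]
collar left/right [[  2.7  -14.51  65.96]
 [  2.67  16.22  65.99]] top of wall at deck [[16.36  1.07 69.97]]
tip edge [[ 4.58  1.77 55.  ]] shank L/R [[ 0.1  -2.69 53.  ]
 [ 0.09  5.71 53.01]] [[-1.52 -2.53 30.  ]
 [-1.53  5.13 30.01]]
[np.int64(175), np.int64(177), np.int64(170), np.int64(132), np.int64(34), np.int64(11), np.int64(33), np.int64(30), np.int64(42), np.int64(43), np.int64(43), np.int64(44), np.int64(47), np.int64(38), np.int64(42), np.int64(41), np.int64(42), np.int64(37), np.int64(90), np.int64(145), np.int64(146), np.int64(127), np.int64(84), np.int64(73), np.int64(77), np.int64(83), np.int64(83), np.int64(79), np.int64(78), np.int64(79), np.int64(78), np.int64(79), np.int64(78), np.int64(79), np.int64(77), np.int64(78), np.int64(75), np.int64(72), np.int64(58), np.int64(58), np.int64(56), np.int64(60), np.int64(59), np.int64(62)]
[np.int64(174), np.int64(176), np.int64(168), np.int64(130), np.int64(38), np.int64(12), np.int64(31), np.int64(36), np.int64(46), np.int64(41), np.int64(45), np.int64(39), np.int64(45), np.int64(47), np.int64(42), np.int64(41), np.int64(37), np.int64(38), np.int64(103), np.int64(156), np.int64(130), np.int64(78), np.int64(80), np.int64(81), np.int64(76), np.int64(80), np.int64(85), np.int64(81), np.int64(76), np.int64(79), np.int64(80), np.int64(80), np.int64(83), np.int64(81), np.int64(74), np.int64(62), np.int64(58), np.int64(67), np.int64(69), np.int64(64), np.int64(65), np.int64(66), np.int64(65), np.int64(65)]
```

```bash
python3 - <<'E'
from h import *
from scipy.optimize import least_squares
def sub(row,th,idx):  # crossing
    for i in range(len(row)-1):
        if (row[i]-th)*(row[i+1]-th)<0: yield idx+i+(th-row[i])/(row[i+1]-row[i])
for n,cx,tipz in (('w4',319,None),('w5',320.4,None)):
    c=load(n); g=cv2.GaussianBlur(c['im'].max(2).astype(np.float32),(0,0),.7)
    T=c['T']; 
    # tool frame from camera pose: origin/axes
    A=np.array([[0,-.9451,-.3267,.083],[1,0,0,0],[0,-.3267,.9451,-.1432],[0,0,0,1.]])
    W=T@np.linalg.inv(A); R=W[:3,:3]; t=W[:3,3]
    pr=lambda p,z:((onplane(c,p,z)-t)@R*1000)[:,:2]
    r0={'w4':241,'w5':248}[n]
    def edge(ang0,ang1,th,rmin,rmax,rising,z,rad):
        pts=[]
        for a in np.radians(np.arange(ang0,ang1,5)):
            rr=np.arange(rmin,rmax,.25); u=cx+rr*np.cos(a); v=r0-rr*np.sin(a)*.93
            p=cv2.remap(g,u.astype(np.float32)[None],v.astype(np.float32)[None],cv2.INTER_LINEAR)[0]
            k=[i for i in range(len(p)-1) if (p[i]<th<=p[i+1] if rising else p[i]>=th>p[i+1])]
            if k: pts.append((u[k[0]],v[k[0]]))
        q=pr(np.array(pts),z); s=least_squares(lambda x:np.hypot(q[:,0]-x[0],q[:,1]-x[1])-rad,[0,0],loss='soft_l1'); s2=least_squares(lambda x:np.hypot(q[:,0]-x[0],q[:,1]-x[1])-x[2],[0,0,rad],loss='soft_l1')
        return s.x.round(2),s2.x.round(2),len(pts)
    print(n,'tcp',t.round(4))
    print(' outer base near',edge(30,151,110,18,34,True,.1,16))
    lo=[(185,235),(305,356)]
    for a in lo: print(' outer rim far',edge(*a,110,18,34,True,.104,16))
    print(' inner rim near',edge(20,161,90,6,18,False,.104,7.5))
    print(' hole near', edge(20,161,110,2,14,True,.1,5))
    if n=='w4': print(' hole all', edge(0,360,110,2,14,True,.1,5))
E
```

```text
w4 tcp [0.5702 0.0309 0.2043]
 outer base near (array([-8.35, -0.87]), array([-7.88, -0.87, 15.6 ]), 25)
 outer rim far (array([-6.34, -0.34]), array([-6.25, -0.17, 16.19]), 10)
 outer rim far (array([-6.43, -1.4 ]), array([-5.36, -3.41, 18.21]), 11)
 inner rim near (array([-6.62, -0.89]), array([-6.87, -0.89,  7.71]), 29)
 hole near (array([ 0.62, -0.72]), array([47080.02,   814.45, 47090.59]), 29)
 hole all (array([-6.73, -0.84]), array([-6.8 , -0.83,  4.71]), 72)
w5 tcp [0.5713 0.0228 0.17  ]
 outer base near (array([ 0.05, -0.23]), array([ 0.61, -0.22, 15.52]), 25)
 outer rim far (array([1.88, 0.32]), array([ 2.82,  2.27, 18.1 ]), 10)
 outer rim far (array([ 1.81, -0.73]), array([ 2.64, -2.35, 17.77]), 11)
 inner rim near (array([ 1.76, -0.16]), array([ 1.5 , -0.17,  7.72]), 29)
 hole near (array([ 1.18, -0.18]), array([ 1.48, -0.17,  4.76]), 29)
```

apply_moves:
  steps: "0.05 -0.05 0 0 1;0 0 0.5 0 1;0 0 0.5 0 1;0 0 0.5 0 1;0 0 0.3 0 1;0 0 0.3 0 1;0 0 0 0 1"

```text
clock: 7.75
tcp_pos: [0.5691, 0.0226, 0.1476]
orientation: [0.63, 0.776, -0.0, -0.0]
ft_force: [0.5, 0.2, -0.6]
width: 0.0185
finger_force: 39.5
```

apply_moves:
  steps: "0 0 0.4 0 1;0 0 0.4 0 1;0 0 0.4 0 1;0 0 0.4 0 1;0 0 0.4 0 1;0 0 0.4 0 1;0 0 0 0 1"

```text
clock: 8.45
tcp_pos: [0.569, 0.0226, 0.1234]
orientation: [0.63, 0.776, -0.0, -0.0]
ft_force: [-0.2, -1.0, -0.7]
width: 0.019
finger_force: 39.4
```

apply_moves:
  steps: "0 0 0.3 0 1;0 0 0.2 0 1;0 0 0.2 0 1;0 0 0 0 1"

```text
clock: 8.85
tcp_pos: [0.5692, 0.0227, 0.1169]
orientation: [0.63, 0.776, -0.0, -0.0]
ft_force: [0.3, -0.9, -1.3]
width: 0.0189
finger_force: 39.5
```

apply_moves:
  steps: "0 0 0.1 0 1;0 0 0.1 0 1;0 0 0 0 1"

```text
clock: 9.15
tcp_pos: [0.5696, 0.0226, 0.1155]
orientation: [0.63, 0.776, 0.0, 0.0]
ft_force: [0.2, -0.5, -0.4]
width: 0.0187
finger_force: 39.6
```

apply_moves:
  steps: "0 0 0.1 0 1;0 0 0.1 0 1;0 0 0 0 1"

```text
clock: 9.45
tcp_pos: [0.57, 0.0226, 0.1151]
orientation: [0.63, 0.776, 0.0, 0.0]
ft_force: [-2.9, -0.2, 7.0]
width: 0.0186
finger_force: 40.2
```

apply_moves:
  steps: "0 0 0.1 0 1;0 0 0 0 1"

```text
clock: 9.65
tcp_pos: [0.5701, 0.0225, 0.1149]
orientation: [0.63, 0.776, 0.0, 0.0]
ft_force: [-4.2, -1.1, 10.8]
width: 0.0185
finger_force: 40.6
```

apply_moves:
  steps: "0 0 -0.1 0 1;0 0 0 0 5;0 0 0 0 5;0 0 0 0 5;0 0 0 0 5;0 0 -2 0 5;0 0 -3 0 5;0 0 -3 0 5;0 0 0 0 5;0 0 0 0 5"

```text
clock: 10.65
tcp_pos: [0.5698, 0.0226, 0.194]
orientation: [0.63, 0.776, 0.0, 0.001]
ft_force: [-1.1, 0.4, -0.8]
width: 0.0502
finger_force: 0.0
```

```bash
python3 - <<'E'
from h import *
to(.559,-.0905,.2)
save('wrist','w6')
E
```

```text
clock 10.65 tcp [0.5698 0.0226 0.194 ] yawY 11.86 q [-0.05 -0.03  1.87 -0.    1.3  -0.26] w 0.0502 F [-1.1  0.4 -0.8]
need cm [-10.85  -3.38  -0.6 ]
```

View pics/w6.png

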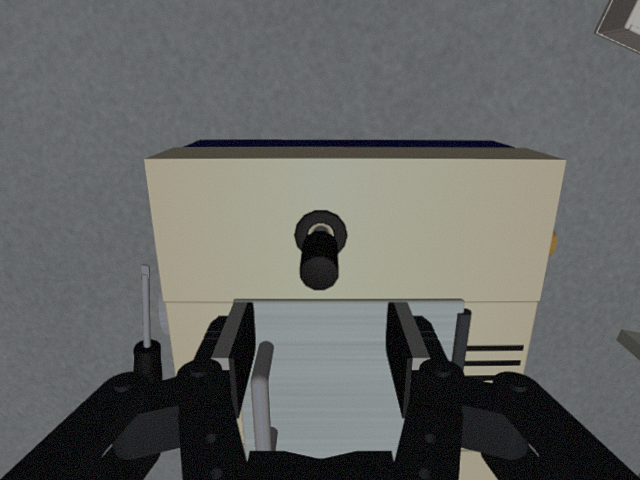

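The probe stands upright and fully in the socket, its head top at (319,270), and the fingers are clear. The lifting bar is at the left, columns 255–272 and rows 345–450. Next I move over the bar.

apply_moves:
  steps: "0 0 -2.5 0 5;-2 -0.6 0 0 5;-3 -0.9 0 0 5;-3 -0.9 0 0 5;-2.5 -0.9 0 0 5;0 0 0 0 5;0 0 0 0 5;0 0 0 0 5"

```text
clock: 11.5
tcp_pos: [0.5583, -0.0861, 0.2172]
orientation: [0.63, 0.777, -0.0, -0.001]
ft_force: [-0.6, 0.6, 0.1]
width: 0.0501
finger_force: 0.0
```

```bash
python3 - <<'E'
from h import *
to(.559,-.0905,.125)
save('wrist','w7')
E
```

```text
clock 11.5 tcp [ 0.5583 -0.0861  0.2172] yawY 11.89 q [-0.25 -0.05  1.86  0.    1.34 -0.46] w 0.0501 F [-0.6  0.6  0.1]
need cm [-0.46 -0.01  9.21]
```

View pics/w7.png

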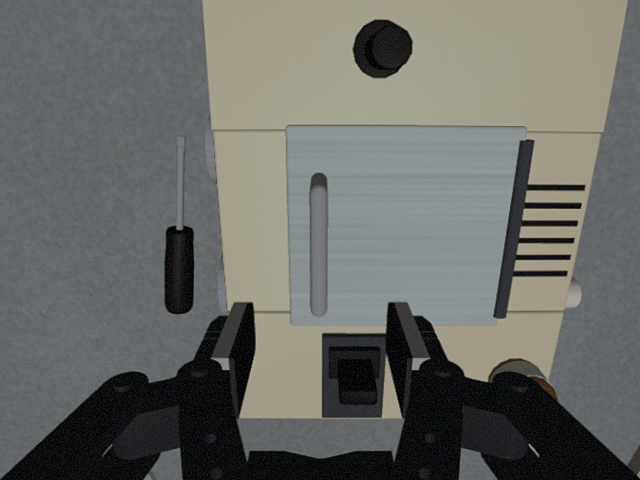

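The bar runs from (319,175) to (319,315), roughly centred at (319,246). The catch rib is at (357,383), its top face near (360,397). The jar is at lower right, clear of both.

```bash
python3 - <<'E'
from h import *
c=load('w7'); g=c['im'].max(2)
s=get_state(); R=Ro.from_quat(s['orientation']).as_matrix(); t=s['tcp_pos']
f=lambda uv,z:(onplane(c,uv,z).round(4),((onplane(c,uv,z)-t)@R*100).round(2))
print('bar',f([(319,180),(319,311),(319,246)],.139)); 
for p in [(319,200),(319,246),(319,290),(360,397),(357,372),(410,230)]: print(p,bydepth(c,[p],[c['d'][p[1],p[0]]])[0].round(4))
print('catch',f([(342,397),(378,397),(360,397)],.146))
b=load('top0'); print(tri2(b,(332,229),c,(319,246)))
for y in (365,385,395,400,404): print(y,' '.join(map(str,g[y,320:388:3])))
print(' '.join(map(str,g[330:420:2,360])))
E
```

```text
bar (array([[ 0.5511, -0.0498,  0.139 ],
       [ 0.5674, -0.1274,  0.139 ],
       [ 0.5589, -0.0868,  0.139 ]]), array([[ 3.69,  0.03,  7.85],
       [-4.24,  0.02,  7.85],
       [-0.09,  0.03,  7.85]]))
(319, 200) [ 0.5531 -0.0591  0.1449]
(319, 246) [ 0.5584 -0.0845  0.1451]
(319, 290) [ 0.5639 -0.1108  0.145 ]
(360, 397) [ 0.604  -0.1771  0.1475]
(357, 372) [ 0.6024 -0.1721  0.1297]
(410, 230) [ 0.6161 -0.0762  0.1062]
catch (array([[ 0.5934, -0.1807,  0.146 ],
       [ 0.6156, -0.176 ,  0.146 ],
       [ 0.6045, -0.1783,  0.146 ]]), array([[ -9.99,   1.47,   7.14],
       [-10.  ,   3.73,   7.14],
       [ -9.99,   2.6 ,   7.14]]))
(array([ 0.56092297, -0.09233067,  0.12471395]), np.float64(0.0020431561214122257))
365 165 41 54 20 33 23 9 0 22 23 21 15 1 0 11 1 15 7 30 32 52 52 160
385 164 48 57 50 47 61 23 20 0 0 24 10 10 22 11 16 4 12 9 50 52 71 162
395 164 48 57 53 52 52 41 14 18 16 29 24 31 18 32 35 20 33 33 45 46 122 161
400 162 42 56 58 54 51 36 20 29 29 17 20 32 17 24 16 27 9 26 50 47 158 159
404 166 50 51 56 52 56 45 47 26 38 35 39 25 36 31 27 21 35 34 60 56 161 162
162 154 26 36 58 52 50 52 31 3 8 37 27 24 25 11 14 17 20 9 11 24 0 8 19 26 17 11 14 0 1 20 31 30 21 26 18 28 60 50 46 54 45 48 137
```

apply_moves:
  steps: "-0.25 0 2 0 5;0 0 2.5 0 5;0 0 2.5 0 5;0 0 1.5 0 5;0 0 1 0 5;0 0 0 0 5;0 0 0 0 0.5;0 0 0 0 0.5;0 0 0 0 0.5;0 0 0 0 0.5"
  grip_force: 30

```text
clock: 12.55
tcp_pos: [0.558, -0.09, 0.1248]
orientation: [0.63, 0.776, -0.002, -0.001]
ft_force: [-8.7, -1.9, 7.4]
width: 0.0089
finger_force: 29.4
```

apply_moves:
  steps: "0 0 0 0 0.5;0 0 0 0 0.5;0 0 0 0 0.5"

```text
clock: 12.85
tcp_pos: [0.558, -0.09, 0.1248]
orientation: [0.63, 0.776, -0.002, -0.001]
ft_force: [-8.8, -0.7, 7.7]
width: 0.0088
finger_force: 29.4
```

apply_moves:
  steps: "0 0.05 -0.2 0 0.5;0 0.06 -0.2 0 0.5;0 0 0 0 0.5"

```text
clock: 13.15
tcp_pos: [0.5586, -0.0899, 0.1272]
orientation: [0.63, 0.776, -0.002, -0.001]
ft_force: [-4.9, -2.2, -0.4]
width: 0.0088
finger_force: 29.3
```

apply_moves:
  steps: "0 0.06 -0.2 0 0.5;0 0.06 -0.1 0 0.5;0 0 0 0 0.5"

```text
clock: 13.45
tcp_pos: [0.5593, -0.0897, 0.1297]
orientation: [0.63, 0.776, -0.002, -0.002]
ft_force: [-6.5, -3.4, -1.3]
width: 0.0085
finger_force: 29.3
```

apply_moves:
  steps: "0 0.05 -0.1 0 0.5;0 0.06 -0.2 0 0.5;0 0 0 0 0.5"

```text
clock: 13.75
tcp_pos: [0.5599, -0.0895, 0.1316]
orientation: [0.63, 0.776, -0.003, -0.002]
ft_force: [-4.6, -3.8, -4.3]
width: 0.0087
finger_force: 29.7
```

apply_moves:
  steps: "0 0.06 -0.2 0 0.5;0 0 0 0 0.5"

```text
clock: 13.95
tcp_pos: [0.5599, -0.0895, 0.132]
orientation: [0.63, 0.776, -0.003, -0.003]
ft_force: [-3.0, -5.3, -10.3]
width: 0.0086
finger_force: 29.5
```

apply_moves:
  steps: "0 0.06 -0.2 0 0.5;0 0 0 0 0.5"

```text
clock: 14.15
tcp_pos: [0.56, -0.0895, 0.1323]
orientation: [0.63, 0.776, -0.004, -0.003]
ft_force: [-0.1, -7.0, -16.8]
width: 0.0087
finger_force: 29.4
```

The force climbs (−4 to −17 N) while the height stays put, so the cover is caught. I lower it first, then free the catch.

apply_moves:
  steps: "0 -0.12 0.4 0 0.5;0 -0.1 0.3 0 0.5;0 -0.1 0.3 0 0.5;0 -0.06 0.2 0 0.5;0 0 0 0 0.5"

```text
clock: 14.65
tcp_pos: [0.558, -0.09, 0.1251]
orientation: [0.63, 0.776, -0.002, -0.002]
ft_force: [-7.0, -2.2, -0.2]
width: 0.0085
finger_force: 31.0
```

apply_moves:
  steps: "0 0 0.15 0 0.5;0 0 0 0 5;0 0 0 0 5;0 0 0 0 5;0 0 -2 0 5;0 0 -3 0 5;0 0 -2 0 5;0 0 0 0 5;0 0 0 0 5"

```text
clock: 15.55
tcp_pos: [0.5601, -0.0892, 0.1938]
orientation: [0.63, 0.776, 0.0, 0.0]
ft_force: [0.3, 0.4, -0.8]
width: 0.0501
finger_force: 0.0
```

```bash
python3 - <<'E'
from h import *
to(.6045,-.1783,.118)
E
```

```text
clock 15.55 tcp [ 0.5601 -0.0892  0.1938] yawY 11.87 q [-0.25 -0.03  1.88  0.    1.3  -0.46] w 0.0501 F [ 0.3  0.4 -0.8]
need cm [-9.63  2.5   7.58]
```

apply_moves:
  steps: "-3 0.8 0 0 5;-3 0.8 0 0 5;-3 0.8 0 0 5;-0.6 0.1 0 0 5;0 0 0 0 5;0 0 0 0 5;0 0 0 0 5"

```text
clock: 16.25
tcp_pos: [0.6036, -0.1769, 0.1932]
orientation: [0.63, 0.777, -0.0, -0.001]
ft_force: [0.7, -0.4, -0.5]
width: 0.05
finger_force: 0.0
```

```bash
python3 - <<'E'
from h import *
to(.6045,-.1783,.118)
save('wrist','w8'); c=load('w8'); im=c['im']
cv2.imwrite('pics/w8c.png',cv2.resize(im[120:420,160:480,::-1],(640,600)))
s=get_state(); R=Ro.from_quat(s['orientation']).as_matrix(); t=s['tcp_pos']
P=(cloud(c)-t)@R; W=cloud(c)
m=(W[:,:,2]>.138)&(W[:,:,2]<.156)&(abs(P[:,:,0])<.03)&(abs(P[:,:,1])<.03)&(im.max(2)<70)
ys,xs=np.nonzero(m); Q=P[m]
print(len(xs),xs.min(),xs.max(),ys.min(),ys.max(),np.percentile(Q[:,0],[3,97]),np.percentile(Q[:,1],[3,97]),np.median(W[m][:,2]))
E
```

```text
clock 16.25 tcp [ 0.6036 -0.1769  0.1932] yawY 11.91 q [-0.37  0.11  1.74  0.    1.3  -0.58] w 0.05 F [ 0.7 -0.4 -0.5]
need cm [-0.16  0.06  7.52]
1313 293 340 252 280 [-0.00683324  0.00445503] [-0.01192709  0.01021544] 0.14663693553340038
```

View pics/w8c.png

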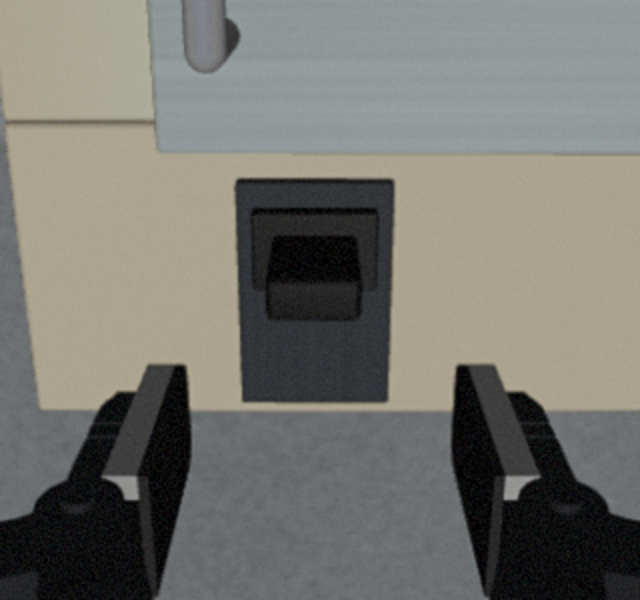

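The rib is centred between the fingers, its top face at about (317,270) in the full frame, with plenty of slide room below. I descend and grip it.

apply_moves:
  steps: "-0.1 -0.1 2 0 5;0 0 2 0 5;0 0 2 0 5;0 0 1.4 0 5;0 0 0 0 5;0 0 0 0 1;0 0 0 0 1;0 0 0 0 1;0 0 0 0 1"
  grip_force: 35

```text
clock: 17.2
tcp_pos: [0.6025, -0.1796, 0.1216]
orientation: [0.63, 0.776, -0.001, -0.001]
ft_force: [-6.3, -0.8, 3.8]
width: 0.023
finger_force: 35.6
```

apply_moves:
  steps: "-0.5 0 0 0 1;-0.5 0 0 0 1;-0.5 0 0 0 1;0 0 0 0 1"

```text
clock: 17.6
tcp_pos: [0.6057, -0.1946, 0.1216]
orientation: [0.63, 0.776, -0.001, -0.001]
ft_force: [-7.6, -1.5, 4.1]
width: 0.0232
finger_force: 35.6
```

apply_moves:
  steps: "-0.5 0 0 0 1;-0.5 0 0 0 1;-0.2 0 0 0 1;0 0 0 0 1"

```text
clock: 18.0
tcp_pos: [0.6079, -0.2051, 0.1215]
orientation: [0.63, 0.776, -0.0, -0.002]
ft_force: [-7.4, 3.2, 5.2]
width: 0.0233
finger_force: 35.8
```

apply_moves:
  steps: "-0.1 0 0 0 1;-0.1 0 0 0 1;0 0 0 0 1"

```text
clock: 18.3
tcp_pos: [0.6079, -0.2053, 0.1215]
orientation: [0.63, 0.776, 0.001, -0.003]
ft_force: [-9.3, 9.7, 7.4]
width: 0.0233
finger_force: 36.0
```

The catch moved 26 mm and hit its stop. I release it and go back to the bar.

apply_moves:
  steps: "0.3 0 0 0 1;0 0 0 0 5;0 0 0 0 5;0 0 0 0 5;0 0 -2 0 5;0 0 -3 0 5;0 0 -2.5 0 5;0 0 0 0 5;0 0 0 0 5"

```text
clock: 19.2
tcp_pos: [0.6092, -0.2048, 0.1955]
orientation: [0.63, 0.776, 0.0, 0.001]
ft_force: [-0.2, 0.1, 0.9]
width: 0.05
finger_force: 0.0
```

```bash
python3 - <<'E'
from h import *
to(.559,-.090,.125)
E
```

```text
clock 19.2 tcp [ 0.6092 -0.2048  0.1955] yawY 11.86 q [-0.41  0.13  1.7   0.    1.31 -0.61] w 0.05 F [-0.2  0.1  0.9]
need cm [12.28 -2.57  7.04]
```

apply_moves:
  steps: "3 -0.65 0 0 5;3 -0.65 0 0 5;3 -0.7 0 0 5;3 -0.65 0 0 5;0.3 -0.1 0 0 5;0 0 0 0 5;0 0 0 0 5"

```text
clock: 19.9
tcp_pos: [0.5565, -0.0904, 0.194]
orientation: [0.63, 0.776, -0.0, -0.0]
ft_force: [-0.9, -0.2, 0.0]
width: 0.05
finger_force: 0.0
```

```bash
python3 - <<'E'
from h import *
to(.5575,-.090,.125)
save('wrist','w9'); c=load('w9'); W=cloud(c)
s=get_state(); R=Ro.from_quat(s['orientation']).as_matrix(); t=s['tcp_pos']; P=(W-t)@R
m=(W[:,:,2]>.139)&(W[:,:,2]<.152)&(abs(P[:,:,0])<.06)&(abs(P[:,:,1])<.02)
print(m.sum(),np.percentile(P[m][:,0],[2,98]),np.percentile(P[m][:,1],[2,50,98]),np.median(W[m][:,2]))
E
```

```text
clock 19.9 tcp [ 0.5565 -0.0904  0.194 ] yawY 11.84 q [-0.26 -0.04  1.88 -0.    1.3  -0.46] w 0.05 F [-0.9 -0.2  0. ]
need cm [0.02 0.11 6.9 ]
2782 [-0.03602188  0.03745861] [-0.00222275  0.00237387  0.00721808] 0.14402067005822725
```

apply_moves:
  steps: "0 0.15 2 0 5;0 0 2 0 5;0 0 2 0 5;0 0 0.8 0 5;0 0 0 0 5;0 0 0 0 0.5;0 0 0 0 0.5;0 0 0 0 0.5;0 0 0 0 0.5;0 0 0 0 0.5"
  grip_force: 30

```text
clock: 20.95
tcp_pos: [0.558, -0.0901, 0.1282]
orientation: [0.63, 0.776, -0.0, 0.0]
ft_force: [-4.2, -2.4, 5.8]
width: 0.0087
finger_force: 29.6
```

apply_moves:
  steps: "0 0.05 -0.2 0 0.5;0 0.06 -0.2 0 0.5;0 0.06 -0.2 0 0.5;0 0.06 -0.2 0 0.5;0 0.07 -0.2 0 0.5;0 0.07 -0.2 0 0.5;0 0 0 0 0.5"

```text
clock: 21.65
tcp_pos: [0.5611, -0.0894, 0.1383]
orientation: [0.63, 0.776, -0.001, -0.0]
ft_force: [-3.0, -4.5, -1.1]
width: 0.0084
finger_force: 29.3
```

apply_moves:
  steps: "0 0.22 -0.52 0 0.5;0 0.23 -0.52 0 0.5;0 0.26 -0.5 0 0.5;0 0.28 -0.5 0 0.5;0 0.31 -0.47 0 0.5;0 0.32 -0.47 0 0.5;0 0.35 -0.45 0 0.5;0 0.36 -0.44 0 0.5;0 0 0 0 0.5"

```text
clock: 22.55
tcp_pos: [0.5834, -0.0847, 0.1783]
orientation: [0.63, 0.776, -0.002, -0.001]
ft_force: [-9.0, -3.9, 4.4]
width: 0.0087
finger_force: 29.5
```

apply_moves:
  steps: "0 0.36 -0.42 0 0.5;0 0.36 -0.42 0 0.5;0 0.42 -0.38 0 0.5;0 0.42 -0.38 0 0.5;0 0.45 -0.35 0 0.5;0 0.46 -0.34 0 0.5;0 0.48 -0.3 0 0.5;0 0.48 -0.3 0 0.5;0 0 0 0 0.5"

```text
clock: 23.45
tcp_pos: [0.6185, -0.0774, 0.2094]
orientation: [0.63, 0.776, -0.0, 0.001]
ft_force: [-7.5, -3.2, 9.1]
width: 0.0083
finger_force: 29.8
```

apply_moves:
  steps: "0 -0.1 -0.1 0 0.5;0 0.49 -0.28 0 0.5;0 0.49 -0.28 0 0.5;0 0.52 -0.23 0 0.5;0 0.52 -0.22 0 0.5;0 0 0 0 0.5;0 0 0 0 0.5"

```text
clock: 24.15
tcp_pos: [0.6373, -0.0734, 0.219]
orientation: [0.63, 0.776, 0.0, 0.001]
ft_force: [-4.3, -3.3, 6.2]
width: 0.0084
finger_force: 30.1
```

```bash
python3 - <<'E'
from h import *
to(.558,-.09,.128)
save('scene','s2'); c=load('s2'); im=c['im']
cv2.imwrite('pics/s2c.png',cv2.resize(im[130:340,180:460,::-1],(800,600)))
save('top','t2')
E
```

```text
clock 24.15 tcp [ 0.6373 -0.0734  0.219 ] yawY 11.87 q [-0.2   0.11  1.68 -0.    1.34 -0.4 ] w 0.0084 F [-4.3 -3.3  6.2]
need cm [ 0.02 -8.11  9.09]
```

View pics/s2c.png

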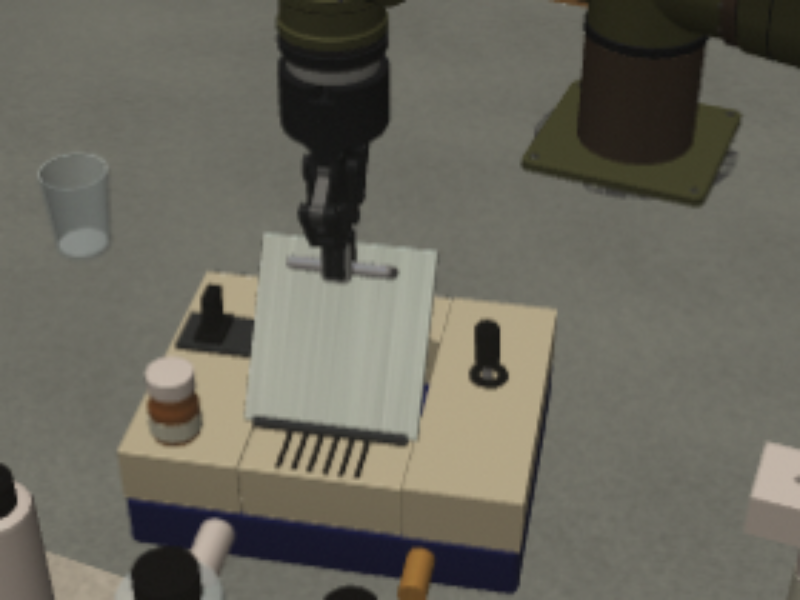

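The crop shows the cover held up by its bar, the probe upright in the socket, the catch slid away and the jar undisturbed. Next I measure the opening angle from the depth.

```bash
cat > ang.py <<'E'
from h import *
import sys
c=load(sys.argv[1]); W=cloud(c); x0,y0,x1,y1=map(int,sys.argv[2:])
Q=W[y0:y1,x0:x1].reshape(-1,3); n=None; k=np.ones(len(Q),bool)
for _ in range(8):
    m=Q[k].mean(0); n=np.linalg.svd(Q[k]-m,full_matrices=False)[2][2]; k=abs((Q-m)@n)<.004
n*=np.sign(n[2]); print(n.round(3),k.sum(),'angle',np.degrees(np.arccos(n[2])).round(1))
E
python3 ang.py s2 275 228 322 275
```

```text
[0.794 0.164 0.586] 2059 angle 54.1
```

apply_moves:
  steps: "0 0.42 -0.18 0 0.5;0 0.44 -0.15 0 0.5;0 0.44 -0.12 0 0.5;0 0 0 0 0.5;0 0 0 0 0.5;0 0 0 0 0.5"

```text
clock: 24.85
tcp_pos: [0.65, -0.0707, 0.223]
orientation: [0.63, 0.776, 0.0, 0.001]
ft_force: [-2.6, -2.7, 5.0]
width: 0.0086
finger_force: 30.3
```

```bash
python3 - <<'E'
from h import *
to(.558,-.09,.128); save('scene','s3'); save('top','t3')
E
python3 ang.py s3 275 228 322 275
```

```text
clock 24.85 tcp [ 0.65   -0.0707  0.223 ] yawY 11.85 q [-0.19  0.14  1.65 -0.    1.35 -0.4 ] w 0.0086 F [-2.6 -2.7  5. ]
need cm [ 0.01 -9.42  9.49]
[0.852 0.176 0.494] 2027 angle 60.4
```

apply_moves:
  steps: "0 0 0 0 0.5;0 0 0 0 0.5;0 0 0 0 0.5;0 0 0 0 0.5;0 0 0 0 0.5;0 0 0 0 0.5;0 0 0 0 0.5;0 0 0 0 0.5;0 0 0 0 0.5;0 0 0 0 0.5"

```text
clock: 25.95
tcp_pos: [0.65, -0.0707, 0.223]
orientation: [0.63, 0.776, 0.0, 0.001]
ft_force: [-2.4, -3.5, 5.4]
width: 0.0088
finger_force: 30.3
```

```bash
python3 - <<'E'
from h import *
save('scene','s4'); save('top','t4'); to(.65,-.07,.223)
a=load('scene0')['im'].astype(int); b=load('s4')['im'].astype(int)
# changes away from arm/pump: bench things
d=(abs(a-b).max(2)>40).astype(np.uint8); n,l,st,ce=cv2.connectedComponentsWithStats(d)
print([(s[:5].tolist()) for s in st[1:] if s[4]>25])
c=load('t4'); W=cloud(c)
E
python3 ang.py s4 275 228 322 275
```

```text
clock 26.05 tcp [ 0.65   -0.0707  0.223 ] yawY 11.85 q [-0.19  0.14  1.65 -0.    1.35 -0.4 ] w 0.0086 F [-2.5 -4.7  4.9]
need cm [0.07 0.02 0.  ]
[[256, 0, 177, 231, 11891], [426, 0, 25, 94, 970], [493, 0, 147, 105, 6570], [474, 19, 17, 63, 321], [420, 103, 18, 13, 109], [469, 115, 8, 18, 62], [376, 127, 10, 12, 54], [428, 128, 43, 26, 434], [602, 148, 20, 42, 279], [636, 166, 4, 10, 26], [303, 215, 29, 19, 333], [250, 229, 26, 27, 269], [290, 233, 34, 15, 162], [346, 242, 9, 16, 132], [326, 244, 11, 36, 119], [458, 275, 11, 24, 177]]
[0.85  0.173 0.497] 2022 angle 60.2
```

The hold is steady: the cover is at 60° and only the arm, cover, catch and probe have changed. I'm handing in.

```bash
python3 -c "
from plant import *
print(hand_in())"
```

```text
the job is handed in; nothing more can be done
None
```

The job is handed in: the probe is fully plugged in and released, the tug showed the cover was caught, the catch was slid its full 26 mm with the cover lowered, and the gripper is holding the cover at about 60°, with no other bench item moved in the camera check.

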